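# Tap the press bearing cup home

## Task

The brass bearing cup has been started crooked in the red fruit-press housing. Take the white nylon drift from its stand and, using only its foot, drive the cup in gently, a little at a time at alternating places around its flange, so that it never leans over by more than about 6 degrees and ends square with its flange fully home on the housing; finish with a firm press of about 20 N on the flange, held for half a second, and never press with more than 30 N. Then stand the drift back in the hole it came from; keep your fingers off the cup and leave everything else where it is.

Things in the scene. Friction and masses are not known exactly. Their poses are not given: they have to be found in the camera images.
- housing: red cast bearing housing, fixed to the bench: foot 165 x 120 mm, block 125 x 110 mm, round boss 94 mm across on top. Origin at the centre of its underside, z up; the boss's flat face is at z = 90 mm. The bore is on the z axis; a fixed steel spindle 22 mm in diameter stands up through it to z = 127 mm, so that only the cup's flange can be reached, not its middle.
- cup: brass bearing cup in the bore: flat flange 76 mm across, 5 mm thick, on a 55 mm barrel. Origin: centre of the flange's UNDERSIDE, z normal to the flange. It starts 10 to 11 mm above the boss face, leaning up to 0.07 rad any way. Home: underside on the boss face all round (z = 90 mm in the housing's frame). It bears at most 30 N from the drift.
- cup_flange (a point): centre of the flange's top, 5 mm above cup's origin; z normal to it. The fit is tight and grips anywhere. Best press about 27 mm from the axis, midway between spindle and edge: that side sinks, the far side stays about where it is, so the lean grows by about 1 rad per 54 mm of stroke. At 10 to 20 mm/s it resists with 8 to 12 N, more if faster; where it has seated it stops hard.
- drift_mid (a point): white nylon drift, loose, upright in the stand, 0.08 to 0.16 kg, 110 mm long: round shank 16 mm thick and 57 mm long (its last 6 mm, the foot, 12 mm), collar 44 mm across, 8 mm high, square handle 26 x 26 x 45 mm to grip on its flats with the fingertips down on the collar, so that it cannot swing. Point: on its axis, 55 mm above the foot's end, z up, x and y normal to the flats; collar's top 10 mm above it.
- punch_mid (a point): dark steel drift of just the same shape and size, standing in the other hole of the stand: not for brass, leave it. Point half-way up, 55 mm above its foot's end.
- stand: dark wooden block fixed to the bench, 66 x 160 x 45 mm, with two upright holes 22 mm in diameter and 40 mm deep (floor 5 mm above the bench) at y = +37 and -37 mm from its middle; origin at the centre of its underside. Which drift is in which hole varies.
- spanner: loose steel spanner lying on the bench: leave it
- tin: loose tin, 68 mm across, 75 mm high, yellow band: leave it
- flask: loose green glass bottle, 70 mm across, 150 mm high: leave it
- collar: loose steel ring, 68 mm across, 16 mm high: leave it
- bung: loose cork bung, 44 mm across, 35 mm high: leave it
Mind the look-alikes: they are no part of the job. What is shaped like the part that bears drift_mid but blue is not meant.

How it is judged:
By the outcome, as a careful person would: the job done as asked, in the order asked, and still so for the second after the job is handed in, with the robot touching nothing.
It also fails if it takes over 72 s, if anything falls off the work surface, if the arm or the gripper's body presses on something with over 40 N, if the wrist force passes 120 N, or if a joint passes its speed limit or range.

## Robot

A 7-joint arm with a two-finger parallel gripper is mounted at the origin on the work surface. World frame = base frame: x ahead of the robot, y to its left, z up, the work surface at z = 0. Lengths are in m, angles in rad, forces in N, time in s.
With the tool pointing down it reaches from about 0.425 to 0.825 m from the base axis. Payload 3.6 kg.
Tool frame: the origin (TCP) lies at the very end of the fingers, on their centre line; the grasp point (between the pads) lies 19 mm behind it (r.grip_depth is the distance from the TCP to the grasp point, in m); z points along the fingers, x is the direction in which the jaws open and shut, and the axes are right-handed (so a half turn about z gives the same grasp; the last joint's range is limited). The gripper opens to 85 mm and grips with 20 to 120 N. Pads are 22 mm wide; open, the fingers measure 114 mm over their backs; the gripper's body (76 mm by 85 mm) begins 54 mm behind the grasp point. The pads swing forward as they close: fully open they stand 13 mm farther back than shut.
Start: joints at [-1.258, 0.615, -0.013, 1.423, 0.008, 1.103, -0.04], TCP at [0.216, 0.613, 0.231] pointing down, gripper open.
Joint ranges: [-3.12, 3.12], [-0.3, 2.06], [-1.34, 1.32], [0.26, 2.42], [-1.36, 4.5], [0.01, 1.98], [-2.84, 2.84]. Speed limits (rad/s): [2.79, 2.79, 3.14, 3.14, 3.14, 3.14, 3.14].

## Interface

Orientations are given as a unit quaternion [x, y, z, w].
In Python, from workcell import telemetry, cams, r gives the robot as it stands.
- The arm moves only by the tool carry_out, never from a script. Its arguments are lists of equal length, an entry for each row: "translation": the shift along the tool's x, y, z in cm, a list of three; "rot": the turn, a rotation vector about the tool's x, y, z in rad, a list of three; "gripper": the closure, from 0 (fully open) to 1 (shut). A call has 1 to 20 rows; each row shifts and turns the pose as measured when the row begins, along the tool's axes as they then stand; what a row does not reach is not made up. A row lasts 1/12 s, in which the tool goes at most 41.7 mm and 7.16 degrees, less where a joint would pass 70% of its speed; a pose out of reach is approached as far as the arm can. A call is refused whole if a number of a shift passes 4.17 or a number of a turn 0.125, either way. A call with a gripper value outside its range is refused whole. The fingers move at their own pace and stop on an object; "grip_force" is the grip in N (left out, the last holds). Time passes only in rows, so rows that do not move let the fingers close. It gives the time, the measured TCP pose, the force and the opening at its end, in the units of the state.
- telemetry.get_state(): the state, without advancing time (a new reading comes with each control period).
- cams.camera(name): name is "scene" or "top" or "wrist"; returns a dict with "image" (420x560x3 uint8, red, green, blue), "K" (3x3 intrinsics, pixels), "rvec" (rotation vector, rad) and "tvec" (3), from world to camera coordinates, as OpenCV has them; the wrist camera has in their place "hand_eye" (4x4, takes a point from camera to tool coordinates, whose origin is the TCP and whose axes are the tool frame's). Camera axes: x right, y down, z forward; pixel columns grow to the right and rows downward; lengths in m; the calibration is good to about 2 mm. A picture is of the moment at which its call begins: read the wrist's pose just before it. There is no depth.
- r.sign_off(): hands the job in, once; it reports no verdict.
Trained networks look in a picture, given as the dict that the camera call returned (one of the last four; its "shot" number tells which), for a name from the list of things; names that differ only in an ending like _2 or _b are one class to them, and where a whole thing is asked for, a point or a joint stands for the part that bears it (a point fixed in the world has none). Each returns a list of dicts, best first, with "score" (0 to 1); they miss things now and then, are a little off and sometimes report something else, mostly with a low value. They report only what shows in the picture. A call takes as long as a camera call. They do not tell look-alikes from the thing itself.
- cams.find_in(picture, query): "location" ([x, y, z] in m, in the coordinates of the camera as it stood for that picture, good to about 4 mm: the middle of the surface that is visible of it).
- cams.place_of(picture, query): "location" ([x, y, z] in m, in the coordinates of the camera as it stood for that picture, good to about 4 mm: a listed point, or the origin of a listed thing).
The state is a dict: "time_s": time; "qpos": joint angles; "qvel": joint speeds; "joint_torque": joint torques, N m; "tool_pos": TCP position; "tool_rot": TCP orientation; "ft_force": force on the tool from outside, world axes, zero at the start; "ft_torque": the same for the moment, N m; "gripper_width": finger opening in m.
Only numpy, scipy, OpenCV 4.12 (cv2) and the standard library are available. Lean on these libraries where they do the work, as an engineer would, in place of code of your own. Each camera call takes 0.05 s, during which the arm holds its last target. There are 200 camera calls.

## Working session

There is one attempt and no reset: what is moved stays moved. The work goes in short steps, Python scripts to look and compute and a tool call to move; the robot and the scene stay as the last step left them, time stands still between calls to the robot, and variables do not carry over. Pictures are saved under pics/ and viewed, about 8 in all and at most 12, crops included, and the job is handed in when it is done.

Besides the shell and the picture viewer there is one more tool, called after "Emit:" by a JSON object that holds its "fn" and its "kwargs", one argument or row to a line. carry_out: Moves the arm, as the interface text tells. Its arguments: {"type":"object","properties":{"translation":{"type":"array","items":{"type":"array","items":{"type":"number"}}},"rot":{"type":"array","items":{"type":"array","items":{"type":"number"}}},"gripper":{"type":"array","items":{"type":"number"}},"grip_force":{"type":"number"}},"required":["translation","rot","gripper"]}

```bash
ls; mkdir -p pics
cat > h.py <<'E'
import numpy as np,cv2
from scipy.spatial.transform import Rotation as R
from workcell import telemetry,cams,r
def T_wc(p,st=None):
    T=np.eye(4)
    if "hand_eye" in p:
        T[:3,:3]=R.from_quat(st["tool_rot"]).as_matrix();T[:3,3]=st["tool_pos"]
        return T@np.array(p["hand_eye"])
    A=cv2.Rodrigues(np.array(p["rvec"],float))[0]
    T[:3,:3]=A.T;T[:3,3]=-A.T@np.array(p["tvec"],float).ravel();return T
def shot(n):
    st=telemetry.get_state();p=cams.camera(n);return p,T_wc(p,st)
def w(T,l): return T[:3,:3]@np.array(l)+T[:3,3]
def px(p,T,X):
    c=T[:3,:3].T@(np.array(X)-T[:3,3]);q=p["K"]@c;return q[:2]/q[2]
def save(p,n): cv2.imwrite("pics/"+n,np.ascontiguousarray(p["image"][:,:,::-1]))
E
python3 - <<'E'
from h import *
print({k:np.round(v,3) for k,v in telemetry.get_state().items()})
ims=[]
for n in ["scene","top"]:
    p,T=shot(n);ims.append(p["image"])
    for q in ["housing","cup_flange","drift_mid","punch_mid","stand","tin","flask","collar","bung","spanner"]:
        for d in cams.place_of(p,q)[:3]:
            X=w(T,d["location"]);print(n,q,round(d["score"],2),np.round(X,3),px(p,T,X).astype(int))
    save(p,n+".png")
E
```

```text
pics
{'time_s': np.float64(0.0), 'qpos': array([-1.258,  0.616, -0.013,  1.425,  0.008,  1.103, -0.04 ]), 'qvel': array([ 0.   , -0.   ,  0.   , -0.001,  0.   , -0.   , -0.   ]), 'joint_torque': array([ 0.0000e+00, -4.6921e+01,  2.5900e-01, -1.7103e+01,  1.0000e-02,
        1.0000e-02,  0.0000e+00]), 'tool_pos': array([0.216, 0.612, 0.23 ]), 'tool_rot': array([ 0.816,  0.578, -0.001,  0.001]), 'ft_force': array([-0.802,  0.562,  0.192]), 'ft_torque': array([ 0.004, -0.002, -0.057]), 'gripper_width': np.float64(0.086)}
scene housing 0.81 [0.523 0.172 0.003] [294 176]
scene cup_flange 0.96 [0.526 0.172 0.108] [296 144]
scene cup_flange 0.25 [ 0.752 -0.227  0.001] [291 330]
scene drift_mid 0.57 [ 0.543 -0.136  0.061] [229 239]
scene punch_mid 0.83 [ 0.558 -0.211  0.061] [214 265]
scene punch_mid 0.68 [0.523 0.171 0.002] [294 177]
scene stand 0.73 [ 0.554 -0.178  0.003] [224 272]
scene stand 0.38 [ 0.56  -0.212  0.062] [214 265]
scene tin 0.9 [0.759 0.032 0.002] [352 246]
scene flask 0.83 [ 0.752 -0.224  0.002] [292 328]
scene collar 0.9 [0.768 0.224 0.002] [391 198]
scene collar 0.42 [ 
[... 211 characters left out ...]
4 0.003] [391 198]
top housing 0.74 [ 0.755 -0.228 -0.003] [360 162]
top housing 0.6 [ 0.521  0.172 -0.002] [223 245]
top cup_flange 0.84 [0.528 0.173 0.106] [218 242]
top drift_mid 0.69 [ 0.429 -0.16   0.056] [343 276]
top drift_mid 0.44 [ 0.549 -0.14   0.061] [334 233]
top punch_mid 0.67 [ 0.566 -0.213  0.06 ] [360 226]
top stand 0.89 [ 0.56  -0.178 -0.002] [345 229]
top tin 0.79 [0.762 0.029 0.002] [272 161]
top flask 0.55 [ 0.754 -0.227 -0.001] [359 162]
top flask 0.36 [ 0.547 -0.141  0.062] [335 233]
top flask 0.3 [ 0.465 -0.348  0.003] [405 261]
top collar 0.73 [ 0.771  0.225 -0.001] [204 160]
top bung 0.64 [ 0.465 -0.35   0.004] [406 261]
top spanner 0.56 [0.453 0.349 0.003] [162 270]
```

View pics/scene.png

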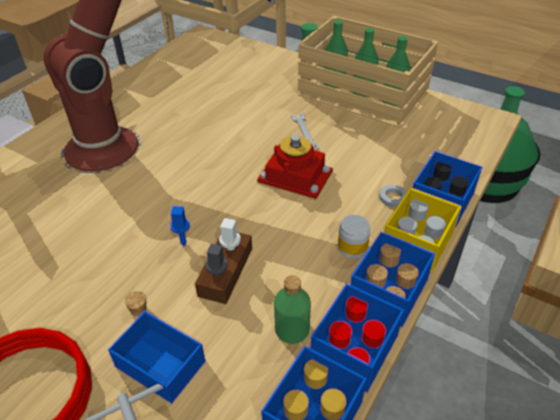

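View pics/top.png

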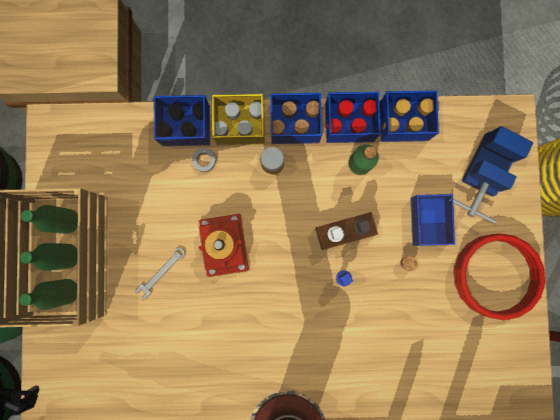

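White drift (scene 229,239, top 335,233) is in the stand's +y hole; the dark punch (214,265) is in the other; the blue look-alike (180,225) stands loose on the bench. White is the one meant. I'll move towards it, looking at the cup on the way.

```bash
cat >> h.py <<'E'
def plan(X,yaw=None,n=None):
    """total shift in tool axes (cm) and turn about tool z; yaw = world angle of tool x"""
    s=telemetry.get_state();M=R.from_quat(s["tool_rot"]).as_matrix()
    d=M.T@(np.array(X)-s["tool_pos"])*100
    out={"shift_cm":np.round(d,2),"len":round(float(np.linalg.norm(d)),2)}
    if yaw is not None:
        a=(yaw-np.arctan2(M[1,0],M[0,0])+np.pi/2)%np.pi-np.pi/2
        out["rotvec"]=np.round((R.from_matrix(M).inv()*R.from_matrix([[np.cos(b:=np.arctan2(M[1,0],M[0,0])+a),np.sin(b),0],[np.sin(b),-np.cos(b),0],[0,0,-1]])).as_rotvec(),4)
    if n: out["per"]=np.round(d/n,3)
    return out
E
python3 - <<'E'
from h import *
p,T=shot("wrist");print(np.round(p["hand_eye"],3),p["K"][0])
print(plan([0.47,0.172,0.30],0.21,14))
E
```

```text
[[ 1.     0.    -0.001  0.001]
 [-0.     0.964  0.267 -0.067]
 [ 0.001 -0.267  0.964 -0.143]
 [ 0.     0.     0.     1.   ]] [294.64695394   0.         283.95995443]
{'shift_cm': array([-33.15,  38.61,  -6.87]), 'len': 51.35, 'rotvec': array([0.0000e+00, 1.0000e-04, 1.0219e+00]), 'per': array([-2.368,  2.758, -0.491])}
```

Emit:
{"fn": "carry_out", "kwargs": {
  "translation": [
    [-2.37,2.76,-0.5],
    [-2.37,2.76,-0.5],
    [-2.37,2.76,-0.5],
    [-2.37,2.76,-0.5],
    [-2.37,2.76,-0.5],
    [-2.37,2.76,-0.5],
    [-2.37,2.76,-0.5],
    [-2.37,2.76,-0.5],
    [-2.37,2.76,-0.5],
    [-2.37,2.76,-0.5],
    [-2.37,2.76,-0.5],
    [-2.37,2.76,-0.5],
    [-2.37,2.76,-0.5],
    [-2.37,2.76,-0.5],
    [0,0,0]
  ],
  "rot": [
    [0,0,0],
    [0,0,0],
    [0,0,0],
    [0,0,0],
    [0,0,0],
    [0,0,0],
    [0,0,0],
    [0,0,0],
    [0,0,0],
    [0,0,0],
    [0,0,0],
    [0,0,0],
    [0,0,0],
    [0,0,0],
    [0,0,0]
  ],
  "gripper": [0,0,0,0,0,0,0,0,0,0,0,0,0,0,0]
}}

```text
time_s: 2.4
tool_pos: [0.4814, 0.1549, 0.3018]
tool_rot: [0.814, 0.581, 0.003, -0.0]
ft_force: [0.6, -0.9, -0.2]
gripper_width: 0.0854
```

Run:
```python
from h import *
s=telemetry.get_state();print(s["time_s"],s["tool_pos"])
p,T=shot("wrist")
for q in ["housing","cup_flange","cup"]:
    for d in cams.place_of(p,q)[:2]:
        X=w(T,d["location"]);print(q,round(d["score"],2),np.round(X,4),px(p,T,X).astype(int))
c=px(p,T,[.525,.172,.1]).astype(int);print(c)
save(p,"w1.png")
im=p["image"][max(0,c[1]-120):c[1]+120,max(0,c[0]-140):c[0]+140]
cv2.imwrite("pics/w1c.png",cv2.resize(im[:,:,::-1],None,fx=2.8,fy=2.5,interpolation=2))
print(plan([0.546,-0.138,0.25],0.21,9))
```

```text
2.4 [0.48140777 0.15492169 0.30184516]
housing 0.86 [ 0.5186  0.1726 -0.0031] [301 194]
cup 0.95 [0.5214 0.1704 0.1045] [305 216]
cup 0.52 [ 0.7476 -0.2228 -0.0008] [136 376]
[307 217]
{'shift_cm': array([-26.73,  16.06,   4.72]), 'len': 31.54, 'rotvec': array([-0.0096, -0.0045,  1.0465]), 'per': array([-2.97 ,  1.785,  0.524])}
```

View pics/w1.png

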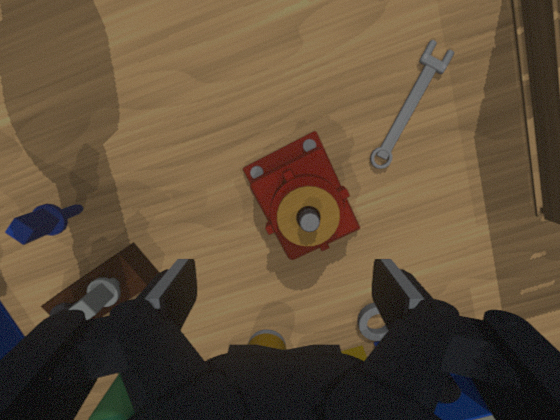

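The wrist view shows the cup flange (305,216) with the spindle in it, the white drift in the stand at (100,292), the blue one at (50,220) apart. On to the drift.

Emit:
{"fn": "carry_out", "kwargs": {
  "translation": [
    [-2.97,1.8,0.5],
    [-2.97,1.8,0.5],
    [-2.97,1.8,0.5],
    [-2.97,1.8,0.5],
    [-2.97,1.8,0.5],
    [-2.97,1.8,0.5],
    [-2.97,1.8,0.5],
    [-2.97,1.8,0.5],
    [-2.97,1.8,0.5],
    [0,0,0],
    [0,0,0],
    [0,0,0],
    [0,0,0],
    [0,0,0],
    [0,0,0],
    [0,0,0],
    [0,0,0],
    [0,0,0],
    [0,0,0]
  ],
  "rot": [
    [0,0,0],
    [0,0,0],
    [0,0,0],
    [0,0,0],
    [0,0,0],
    [0,0,0],
    [0,0,0],
    [0,0,0],
    [0,0,0],
    [-0.001,-0.001,0.12],
    [-0.001,-0.001,0.12],
    [-0.001,-0.001,0.12],
    [-0.001,-0.001,0.12],
    [-0.001,-0.001,0.12],
    [-0.001,-0.001,0.12],
    [-0.001,-0.001,0.12],
    [-0.001,-0.001,0.12],
    [-0.001,-0.001,0.12],
    [0,0,0]
  ],
  "gripper": [0,0,0,0,0,0,0,0,0,0,0,0,0,0,0,0,0,0,0]
}}

```text
time_s: 4.18
tool_pos: [0.5575, -0.0975, 0.239]
tool_rot: [0.994, 0.108, -0.007, -0.012]
ft_force: [0.5, -0.9, -0.9]
gripper_width: 0.0853
```

Run:
```python
from h import *
s=telemetry.get_state();print(s["time_s"],s["tool_pos"])
p,T=shot("wrist")
for q in ["stand","drift_mid","punch_mid"]:
    for d in cams.place_of(p,q)[:2]:
        X=w(T,d["location"]);print(q,round(d["score"],2),np.round(X,4),px(p,T,X).astype(int))
save(p,"w2.png")
c=px(p,T,[.546,-.138,.1]).astype(int);print(c)
im=p["image"][max(0,c[1]-100):c[1]+100,max(0,c[0]-133):c[0]+133]
cv2.imwrite("pics/w2c.png",cv2.resize(im[:,:,::-1],(798,600),interpolation=2));print(im.shape)
print(plan([0.546,-0.138,0.25],0.21,9))
```

```text
4.1833 [ 0.5574727  -0.09750478  0.23904071]
stand 0.85 [ 0.552  -0.1778  0.0029] [269 244]
drift_mid 0.6 [ 0.4252 -0.1585  0.0566] [162 223]
drift_mid 0.57 [ 0.5456 -0.1407  0.0586] [267 231]
punch_mid 0.95 [ 0.5684 -0.2112  0.0623] [273 290]
[265 241]
(200, 266, 3)
{'shift_cm': array([-1.94,  3.47, -1.12]), 'len': 4.13, 'rotvec': array([-0.0254,  0.0111,  0.009 ]), 'per': array([-0.216,  0.385, -0.124])}
```

View pics/w2c.png

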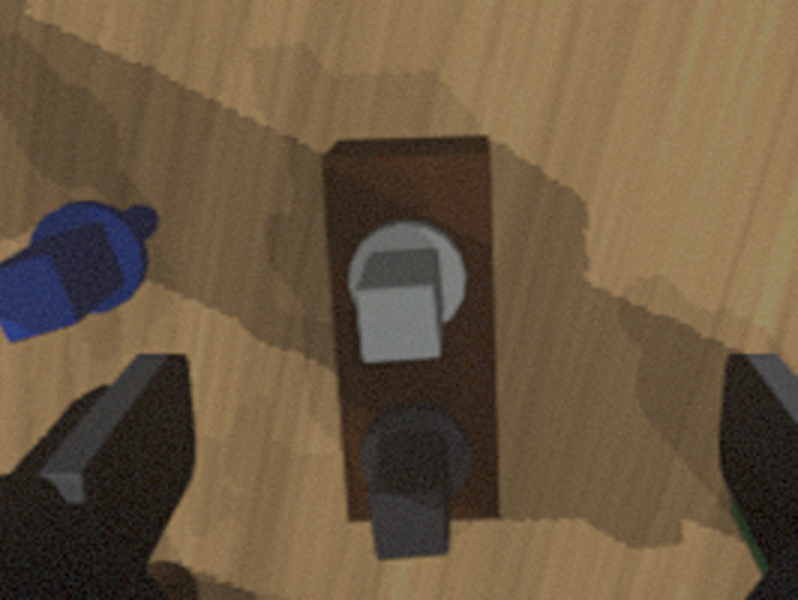

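The white nylon drift (crop 400,300) stands in the near hole, dark punch behind at (415,480), and the blue look-alike is outside the stand. Now fix the handle's position and yaw from its top face's corners.

Run:
```python
from h import *
p,T=shot("wrist");K=np.array(p["K"])
C=np.array([[357,290],[437,283],[440,357],[362,362]])/3+[132,141]
P=[]
for c in C:
    d=T[:3,:3]@np.linalg.solve(K,[*c,1]);P.append(T[:3,3]+d*(0.115-T[2,3])/d[2])
P=np.array(P);print(np.round(P,4));m=P.mean(0);print(m)
e=[P[1]-P[0],P[2]-P[3]];print([np.linalg.norm(v) for v in e],[np.arctan2(v[1],v[0]) for v in e])
f=[P[0]-P[3],P[1]-P[2]];print([np.linalg.norm(v) for v in f],[np.arctan2(v[1],v[0])-np.pi/2 for v in f])
yaw=np.mean([np.arctan2(v[1],v[0]) for v in e]+[np.arctan2(v[1],v[0])-np.pi/2 for v in f])
print(yaw,plan([m[0],m[1],0.16],yaw))
```

```text
[[ 0.5318 -0.1345  0.115 ]
 [ 0.5564 -0.1264  0.115 ]
 [ 0.5628 -0.1511  0.115 ]
 [ 0.5381 -0.1586  0.115 ]]
[ 0.54727091 -0.142648    0.115     ]
[np.float64(0.025874312773271842), np.float64(0.02571279031417715)] [np.float64(0.31527252324897975), np.float64(0.2935829698588598)]
[np.float64(0.024946574924070625), np.float64(0.02551329214917591)] [np.float64(0.25780900726012335), np.float64(0.25250717511320997)]
0.27979291887029323 {'shift_cm': array([-1.8 ,  4.12,  7.88]), 'len': 9.08, 'rotvec': array([-0.0255,  0.01  , -0.0623])}
```

Emit:
{"fn": "carry_out", "kwargs": {
  "translation": [
    [0,0,0],
    [-0.9,2.0,2.5],
    [-0.9,2.0,2.5],
    [0,0,0]
  ],
  "rot": [
    [-0.0255,0.01,-0.062],
    [0,0,0],
    [0,0,0],
    [0,0,0]
  ],
  "gripper": [0.2,0.2,0.2,0.2]
}}

```text
time_s: 4.77
tool_pos: [0.5537, -0.1439, 0.1903]
tool_rot: [0.989, 0.146, 0.004, 0.001]
ft_force: [-0.2, -0.8, -0.6]
gripper_width: 0.0684
```

Run:
```python
from h import *
s=telemetry.get_state();print(s["tool_pos"],s["gripper_width"]);print(plan([.5473,-.1426,.072],.28))
p,T=shot("wrist");save(p,"w3.png")
```

```text
[ 0.5536759  -0.14385179  0.19029326] 0.0683600606071941
{'shift_cm': array([-0.66, -0.34, 11.82]), 'len': 11.85, 'rotvec': array([ 0.0028, -0.0076,  0.0129])}
```

View pics/w3.png

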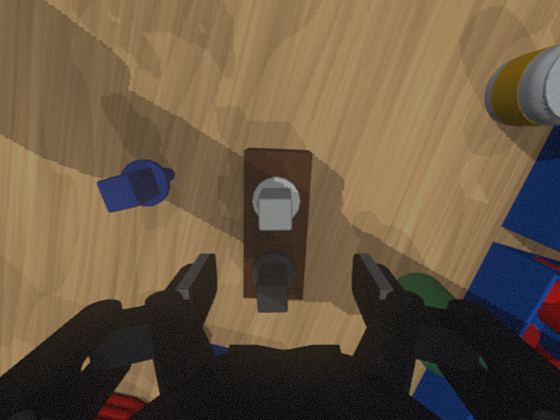

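White drift at (275,215), jaws straddle it with a small x offset matching the plan.

Emit:
{"fn": "carry_out", "kwargs": {
  "translation": [
    [-0.66,-0.34,2.5],
    [0,0,3.5],
    [0,0,3.5],
    [0,0,0]
  ],
  "rot": [
    [0.003,-0.008,0.013],
    [0,0,0],
    [0,0,0],
    [0,0,0]
  ],
  "gripper": [0.2,0.2,0.2,0.2]
}}

```text
time_s: 5.15
tool_pos: [0.555, -0.1393, 0.1003]
tool_rot: [0.99, 0.142, 0.009, -0.0]
ft_force: [-0.8, 0.6, 0.5]
gripper_width: 0.0683
```

Run:
```python
from h import *
s=telemetry.get_state();print(s["tool_pos"],s["gripper_width"],s["ft_force"]);print(plan([.5473,-.1426,.073],.28))
```

```text
[ 0.55500242 -0.1393377   0.10032096] 0.06829461113815229 [-0.82352505  0.56568564  0.52520971]
{'shift_cm': array([-0.88,  0.09,  2.72]), 'len': 2.86, 'rotvec': array([ 0.0024, -0.0175,  0.0047])}
```

Emit:
{"fn": "carry_out", "kwargs": {
  "translation": [
    [-0.9,0.1,0],
    [0,0,1.0],
    [0,0,0]
  ],
  "rot": [
    [0.002,-0.0175,0.005],
    [0,0,0],
    [0,0,0]
  ],
  "gripper": [0.2,0.2,0.2]
}}

```text
time_s: 5.4
tool_pos: [0.5492, -0.142, 0.0935]
tool_rot: [0.99, 0.141, 0.002, 0.0]
ft_force: [-0.4, 1.0, -0.2]
gripper_width: 0.0684
```

Run:
```python
from h import *
s=telemetry.get_state();print(s["tool_pos"],s["gripper_width"],s["ft_force"]);print(plan([.5473,-.1426,.073],.28))
```

```text
[ 0.54917998 -0.14203186  0.09354558] 0.06844590977363092 [-0.43220938  1.04681459 -0.24978434]
{'shift_cm': array([-0.2 , -0.  ,  2.05]), 'len': 2.06, 'rotvec': array([ 0.0014, -0.004 ,  0.0026])}
```

Emit:
{"fn": "carry_out", "kwargs": {
  "translation": [
    [-0.2,0,1.2],
    [0,0,0.8],
    [0,0,0],
    [0,0,0]
  ],
  "rot": [
    [0.0014,-0.004,0.0026],
    [0,0,0],
    [0,0,0],
    [0,0,0]
  ],
  "gripper": [0.4,0.5,0.55,0.55],
  "grip_force": 60
}}

```text
time_s: 5.73
tool_pos: [0.5506, -0.1433, 0.0763]
tool_rot: [0.99, 0.14, 0.004, 0.002]
ft_force: [0.2, -0.3, 0.4]
gripper_width: 0.0383
```

Run:
```python
from h import *
s=telemetry.get_state();print(s["tool_pos"],s["gripper_width"],s["ft_force"]);print(plan([.5473,-.1426,.073],.28))
p,T=shot("wrist");save(p,"w4.png")
```

```text
[ 0.55061087 -0.14328717  0.07626171] 0.03826613722752278 [ 0.17709599 -0.33483795  0.39341327]
{'shift_cm': array([-0.3 , -0.16,  0.32]), 'len': 0.47, 'rotvec': array([ 0.0042, -0.008 ,  0.0005])}
```

View pics/w4.png

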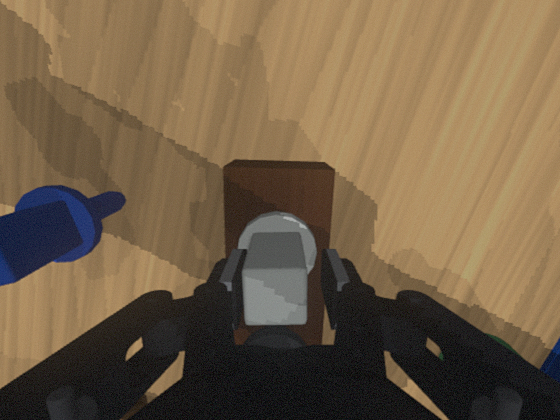

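Emit:
{"fn": "carry_out", "kwargs": {
  "translation": [
    [-0.35,-0.16,0.1],
    [-0.05,0,0.3],
    [0,0,0.2],
    [0,0,0.0]
  ],
  "rot": [
    [0.004,-0.008,0.0005],
    [0,-0.002,0],
    [0,-0.002,0],
    [0,0,0]
  ],
  "gripper": [0.55,0.65,0.65,0.65],
  "grip_force": 40
}}

```text
time_s: 6.12
tool_pos: [0.5465, -0.143, 0.0707]
tool_rot: [0.99, 0.14, -0.002, 0.001]
ft_force: [-0.4, 0.3, 0.0]
gripper_width: 0.0298
```

Run:
```python
from h import *
s=telemetry.get_state();print(s["tool_pos"],s["gripper_width"],s["ft_force"]);print(plan([.5473,-.1426,.07],.28))
```

```text
[ 0.54648941 -0.14298276  0.07065427] 0.0298281590973265 [-0.41193505  0.31755069  0.04212   ]
{'shift_cm': array([ 0.09, -0.01,  0.07]), 'len': 0.11, 'rotvec': array([0.0006, 0.0035, 0.    ])}
```

Emit:
{"fn": "carry_out", "kwargs": {
  "translation": [
    [0.05,0,0.15],
    [0,0,0.1],
    [0,0,0.0]
  ],
  "rot": [
    [0.0006,0.0035,0],
    [0,0,0],
    [0,0,0]
  ],
  "gripper": [0.65,0.65,0.65]
}}

```text
time_s: 6.37
tool_pos: [0.5478, -0.1443, 0.0702]
tool_rot: [0.99, 0.139, 0.001, 0.001]
ft_force: [0.4, -0.9, 0.4]
gripper_width: 0.0299
```

Emit:
{"fn": "carry_out", "kwargs": {
  "translation": [
    [0,-0.1,0.15],
    [0,0,0.1]
  ],
  "rot": [
    [0,0,0],
    [0,0,0]
  ],
  "gripper": [0.65,0.65]
}}

```text
time_s: 6.53
tool_pos: [0.548, -0.1446, 0.0696]
tool_rot: [0.99, 0.139, 0.002, 0.002]
ft_force: [-1.8, 0.6, 8.9]
gripper_width: 0.0298
```

Fingertips touch the collar (8.9 N). Grip now.

Emit:
{"fn": "carry_out", "kwargs": {
  "translation": [
    [0,0,0],
    [0,0,0],
    [0,0,0],
    [0,0,0]
  ],
  "rot": [
    [0,0,0],
    [0,0,0],
    [0,0,0],
    [0,0,0]
  ],
  "gripper": [0.8,1,1,1],
  "grip_force": 80
}}

```text
time_s: 6.87
tool_pos: [0.5482, -0.1452, 0.0703]
tool_rot: [0.99, 0.139, 0.003, 0.002]
ft_force: [-0.6, -0.0, 2.7]
gripper_width: 0.0253
```

Run:
```python
from h import *
s=telemetry.get_state();print(s["time_s"],s["tool_pos"],s["gripper_width"],s["ft_force"]);print(plan([.5473,-.1426,.2],.28))
```

```text
6.8667 [ 0.54819613 -0.14524909  0.07025553] 0.02528727201069666 [-0.62289153 -0.01794851  2.73829376]
{'shift_cm': array([  0.05,  -0.22, -12.98]), 'len': 12.98, 'rotvec': array([ 0.0049, -0.0051, -0.0017])}
```

Emit:
{"fn": "carry_out", "kwargs": {
  "translation": [
    [0,0,-1.0],
    [0,0,-2.5],
    [0,0,-3.5],
    [0,0,-3.5],
    [0,0,-3.5],
    [0,0,0]
  ],
  "rot": [
    [0.004,-0.004,0],
    [0,0,0],
    [0,0,0],
    [0,0,0],
    [0,0,0],
    [0,0,0]
  ],
  "gripper": [1,1,1,1,1,1]
}}

```text
time_s: 7.37
tool_pos: [0.5466, -0.1434, 0.2099]
tool_rot: [0.99, 0.139, -0.005, -0.002]
ft_force: [0.9, -1.4, -0.6]
gripper_width: 0.0253
```

Run:
```python
from h import *
s=telemetry.get_state();print(s["time_s"],s["tool_pos"],s["gripper_width"],s["ft_force"]);print(plan([.48,.12,.25],.28,8))
p,T=shot("wrist")
X=[ "housing","cup","cup_flange"]
save(p,"w5.png")
p,T=shot("scene")
for q in X:
    for d in cams.place_of(p,q)[:1]: print(q,d["score"],np.round(w(T,d["location"]),4))
```

```text
7.3667 [ 0.5465979  -0.14344602  0.20991301] 0.025296023551294792 [ 0.89914178 -1.41848044 -0.61659908]
{'shift_cm': array([  0.82, -27.18,  -3.89]), 'len': 27.47, 'rotvec': array([-0.0045,  0.0089, -0.0008]), 'per': array([ 0.103, -3.397, -0.487])}
housing 0.84 [5.246e-01 1.736e-01 1.000e-04]
cup 0.82 [0.528  0.1734 0.1031]
cup_flange 0.85 [0.5249 0.17   0.1062]
```

Emit:
{"fn": "carry_out", "kwargs": {
  "translation": [
    [0,0,0],
    [0.95,-3.4,-0.3],
    [0.95,-3.4,-0.3],
    [0.95,-3.4,-0.3],
    [0.95,-3.4,-0.3],
    [0.95,-3.4,-0.3],
    [0.95,-3.4,-0.3],
    [0.9,-3.4,-0.2],
    [0,0,0],
    [0,0,0]
  ],
  "rot": [
    [-0.0045,0.009,0],
    [0,0,0],
    [0,0,0],
    [0,0,0],
    [0,0,0],
    [0,0,0],
    [0,0,0],
    [0,0,0],
    [0,0,0],
    [0,0,0]
  ],
  "gripper": [1,1,1,1,1,1,1,1,1,1]
}}

```text
time_s: 8.45
tool_pos: [0.533, 0.1137, 0.2072]
tool_rot: [0.991, 0.135, -0.02, -0.003]
ft_force: [-0.2, -1.5, -0.7]
gripper_width: 0.0251
```

Run:
```python
from h import *
s=telemetry.get_state();print(s["time_s"],s["tool_pos"],s["ft_force"]);print(plan([.542,.108,.23],.28))
p,T=shot("wrist");np.savez("w6.npz",im=p["image"],T=T,K=p["K"])
for q in ["housing","cup","cup_flange"]:
    for d in cams.place_of(p,q)[:1]: print(q,d["score"],np.round(w(T,d["location"]),4))
print("spindle",px(p,T,[.524,.172,.127]),"boss",px(p,T,[.524,.172,.09]))
H=np.linalg.inv(p["hand_eye"]);c=H@[0,0,.065,1];q=p["K"]@c[:3];print("foot",q[:2]/q[2])
c=px(p,T,[.524,.172,.1]).astype(int);x0,y0=max(0,c[0]-100),max(0,c[1]-75);print(x0,y0)
cv2.imwrite("pics/w6.png",cv2.resize(p["image"][y0:y0+150,x0:x0+200,::-1],(800,600),interpolation=2))
save(p,"w6full.png")
```

```text
8.45 [0.53297974 0.11373409 0.20723421] [-0.18247064 -1.48946023 -0.65370134]
{'shift_cm': array([ 0.62,  0.77, -2.31]), 'len': 2.52, 'rotvec': array([-0.0111,  0.0398, -0.0101])}
housing 0.98 [ 0.5214  0.1727 -0.003 ]
cup 0.75 [0.52   0.1722 0.1048]
spindle [296.42856236 145.10036257] boss [296.48022134 143.47916545]
foot [282.76690406 225.66427174]
196 68
```

View pics/w6.png

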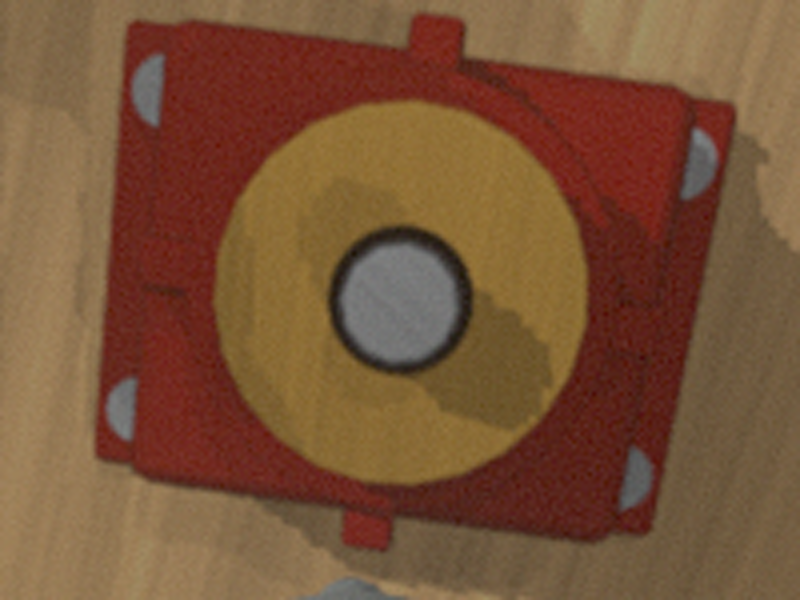

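Run:
```python
from h import *
im=np.load("w6.npz")["im"]
p,T=shot("wrist");H=np.linalg.inv(p["hand_eye"])
for nm,z,rr in [("foot",.065,6),("foot top",.059,6),("shank",.059,8),("collar bottom",.008,22)]:
    P=np.array([[rr/1e3*np.cos(a),rr/1e3*np.sin(a),z,1] for a in np.linspace(0,6.28,9)[:8]]);q=(p["K"]@(H@P.T)[:3]);q=(q[:2]/q[2]).T
    print(nm,np.round(q.mean(0),1),"y range",q[:,1].min().round(1),q[:,1].max().round(1),"x",q[:,0].min().round(1),q[:,0].max().round(1))
x0,y0=232,195
cv2.imwrite("pics/w7.png",cv2.resize(im[y0:y0+75,x0:x0+100,::-1],(800,600),interpolation=2))
```

```text
foot [282.8 225.6] y range 217.9 233.3 x 274.7 290.8
foot top [282.7 228.2] y range 220.3 236.1 x 274.4 291.0
shank [282.7 228.2] y range 217.7 238.7 x 271.7 293.8
collar bottom [282.1 257. ] y range 219.9 292.8 x 242.6 321.7
```

View pics/w7.png

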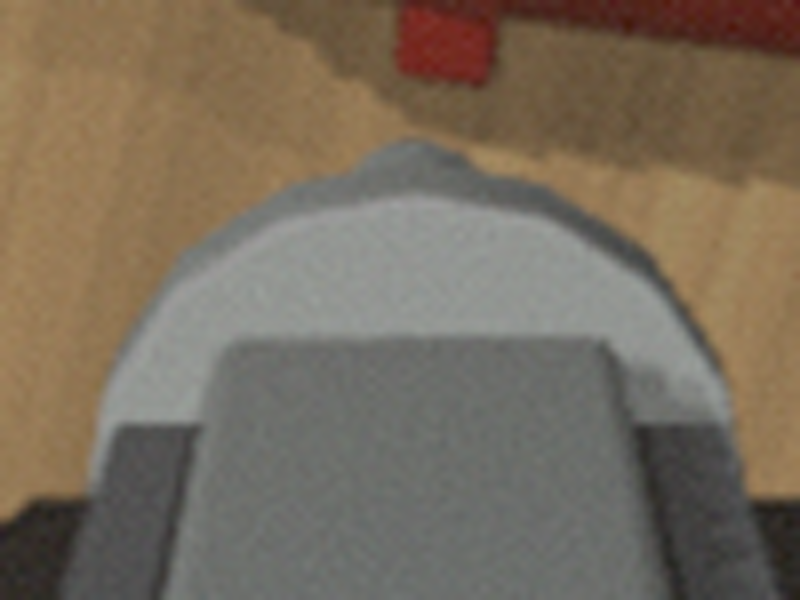

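The foot sits about 3 mm toward tool −y from the TCP line, and the spindle is at about (0.5233, 0.1734). I'll allow for both.

```bash
cat >> h.py <<'E'
AX=np.array([.5233,.1734]);FT=np.array([.0006,-.003,.065]);RR=.027
import sys,json
def go(phi,z):
    s=telemetry.get_state();M=R.from_quat(s["tool_rot"]).as_matrix()
    f=np.array(s["tool_pos"])+M@FT
    b=.28;Md=np.array([[np.cos(b),np.sin(b),0],[np.sin(b),-np.cos(b),0],[0,0,-1]])
    rv=R.from_matrix(M.T@Md).as_rotvec()
    ph=np.deg2rad(phi);g=np.array([AX[0]+RR*np.cos(ph),AX[1]+RR*np.sin(ph),z])
    tcp=g-Md@FT
    d=M.T@(tcp-s["tool_pos"])*100; d2=Md.T@(tcp-s["tool_pos"])*100
    q=f[:2]-AX
    print("t %.2f foot z %.4f r %.1f phi %.0f F %s tilt %s"%(s["time_s"],f[2],1e3*np.hypot(*q),np.rad2deg(np.arctan2(q[1],q[0])),np.round(s["ft_force"],1),np.round(rv,4)))
    print(" to phi",phi,"z",z,": shift",np.round(d,2)," (upright axes",np.round(d2,2),")")
if __name__=="__main__":
    for a in sys.argv[1:]:
        x,y=a.split(",");go(float(x),float(y))
E
python3 h.py 270,.14 270,.113
```

```text
t 8.70 foot z 0.1434 r 60.7 phi -83 F [-0.5  0.5 -1.1] tilt [-0.0103  0.038  -0.0169]
 to phi 270.0 z 0.14 : shift [-0.13 -3.47  0.38]  (upright axes [-0.08 -3.47  0.34] )
t 8.70 foot z 0.1434 r 60.7 phi -83 F [-0.5  0.5 -1.1] tilt [-0.0103  0.038  -0.0169]
 to phi 270.0 z 0.113 : shift [-0.02 -3.44  3.07]  (upright axes [-0.08 -3.47  3.04] )
```

Emit:
{"fn": "carry_out", "kwargs": {
  "translation": [
    [0,0,0],
    [0,-1.7,0.5],
    [0,-1.7,1.0],
    [0,0,1.0],
    [0,0,0]
  ],
  "rot": [
    [-0.01,0.038,-0.017],
    [0,0,0],
    [0,0,0],
    [0,0,0],
    [0,0,0]
  ],
  "gripper": [1,1,1,1,1]
}}

```text
time_s: 9.12
tool_pos: [0.5271, 0.1326, 0.1834]
tool_rot: [0.991, 0.131, 0.003, 0.002]
ft_force: [-0.4, -0.7, -1.4]
gripper_width: 0.0249
```

```bash
python3 h.py 270,.110
```

```text
t 9.12 foot z 0.1184 r 38.2 phi -84 F [-0.4 -0.7 -1.4] tilt [ 0.0053 -0.0046 -0.0174]
 to phi 270.0 z 0.11 : shift [-0.06 -1.13  0.84]  (upright axes [-0.04 -1.13  0.84] )
```

Emit:
{"fn": "carry_out", "kwargs": {
  "translation": [
    [0,-1.3,0.3],
    [0,-0.1,0.4],
    [0,0,0]
  ],
  "rot": [
    [0.005,-0.005,-0.017],
    [0,0,0],
    [0,0,0]
  ],
  "gripper": [1,1,1]
}}

```text
time_s: 9.37
tool_pos: [0.5244, 0.1428, 0.176]
tool_rot: [0.991, 0.137, -0.0, 0.001]
ft_force: [0.4, -0.3, -0.4]
gripper_width: 0.0254
```

```bash
python3 h.py 270,.106
```

```text
t 9.37 foot z 0.1110 r 27.7 phi -88 F [ 0.4 -0.3 -0.4] tilt [ 0.0021  0.0007 -0.005 ]
 to phi 270.0 z 0.106 : shift [-0.07 -0.08  0.5 ]  (upright axes [-0.07 -0.08  0.5 ] )
```

Emit:
{"fn": "carry_out", "kwargs": {
  "translation": [
    [-0.05,-0.05,0.12],
    [0,0,0.12],
    [0,0,0.12]
  ],
  "rot": [
    [0.002,0,-0.005],
    [0,0,0],
    [0,0,0]
  ],
  "gripper": [1,1,1]
}}

```text
time_s: 9.62
tool_pos: [0.5248, 0.1419, 0.1727]
tool_rot: [0.99, 0.139, 0.0, 0.0]
ft_force: [0.5, -0.6, -1.5]
gripper_width: 0.0254
```

```bash
python3 h.py 270,.106
```

```text
t 9.62 foot z 0.1077 r 28.5 phi -87 F [ 0.5 -0.6 -1.5] tilt [ 0.0008 -0.0008 -0.0011]
 to phi 270.0 z 0.106 : shift [-0.08 -0.18  0.17]  (upright axes [-0.08 -0.18  0.17] )
```

Emit:
{"fn": "carry_out", "kwargs": {
  "translation": [
    [-0.05,-0.15,0.1],
    [0,0,0.1],
    [0,0,0.1]
  ],
  "rot": [
    [0,0,0],
    [0,0,0],
    [0,0,0]
  ],
  "gripper": [1,1,1]
}}

```text
time_s: 9.87
tool_pos: [0.5244, 0.1425, 0.1702]
tool_rot: [0.99, 0.138, 0.001, 0.0]
ft_force: [-1.7, 0.2, 4.7]
gripper_width: 0.0251
```

```bash
python3 h.py 270,.106
```

```text
t 9.87 foot z 0.1052 r 27.9 phi -88 F [-1.7  0.2  4.7] tilt [ 0.0011 -0.0018 -0.0023]
 to phi 270.0 z 0.106 : shift [-0.06 -0.1  -0.08]  (upright axes [-0.06 -0.1  -0.08] )
```

Emit:
{"fn": "carry_out", "kwargs": {
  "translation": [
    [0,0,-2.0],
    [0,0,-2.0],
    [0.5,-1.75,0],
    [0.5,-1.75,0],
    [0.5,-1.75,0],
    [0,0,0]
  ],
  "rot": [
    [0,0,0],
    [0,0,0],
    [0,0,0],
    [0,0,0],
    [0,0,0],
    [0,0,0]
  ],
  "gripper": [1,1,1,1,1,1]
}}

```text
time_s: 10.37
tool_pos: [0.5248, 0.1971, 0.2121]
tool_rot: [0.991, 0.136, 0.001, 0.001]
ft_force: [0.0, 2.3, -1.7]
gripper_width: 0.0253
```

```bash
python3 h.py 90,.111
```

```text
t 10.37 foot z 0.1471 r 26.7 phi 87 F [ 0.   2.3 -1.7] tilt [ 0.0015 -0.0026 -0.0072]
 to phi 90.0 z 0.111 : shift [-0.12 -0.06  3.61]  (upright axes [-0.12 -0.06  3.61] )
```

Lateral moves are good. Down and probe.

Emit:
{"fn": "carry_out", "kwargs": {
  "translation": [
    [-0.1,-0.05,1.7],
    [0,0,1.5],
    [0,0,0.3],
    [0,0,0.1]
  ],
  "rot": [
    [0.0015,-0.0025,-0.007],
    [0,0,0],
    [0,0,0],
    [0,0,0]
  ],
  "gripper": [1,1,1,1]
}}

```text
time_s: 10.7
tool_pos: [0.5246, 0.1978, 0.1761]
tool_rot: [0.99, 0.141, 0.002, 0.0]
ft_force: [-0.3, -0.2, -0.4]
gripper_width: 0.0253
```

```bash
python3 h.py 90,.106
```

```text
t 10.70 foot z 0.1111 r 27.5 phi 87 F [-0.3 -0.2 -0.4] tilt [ 0.0005 -0.0034  0.0032]
 to phi 90.0 z 0.106 : shift [-0.12  0.01  0.51]  (upright axes [-0.12  0.01  0.51] )
```

Emit:
{"fn": "carry_out", "kwargs": {
  "translation": [
    [-0.1,0,0.13],
    [0,0,0.13],
    [0,0,0.13],
    [0,0,0.1]
  ],
  "rot": [
    [0,-0.003,0.003],
    [0,0,0],
    [0,0,0],
    [0,0,0]
  ],
  "gripper": [1,1,1,1]
}}

```text
time_s: 11.03
tool_pos: [0.5246, 0.1959, 0.1724]
tool_rot: [0.99, 0.138, 0.001, 0.001]
ft_force: [-0.7, 0.0, -1.5]
gripper_width: 0.0253
```

```bash
python3 h.py 90,.106
```

```text
t 11.03 foot z 0.1073 r 25.6 phi 87 F [-0.7  0.  -1.5] tilt [ 0.0013 -0.0021 -0.0023]
 to phi 90.0 z 0.106 : shift [-0.07 -0.16  0.13]  (upright axes [-0.06 -0.16  0.14] )
```

Emit:
{"fn": "carry_out", "kwargs": {
  "translation": [
    [-0.05,-0.15,0.12],
    [0,0,0.1],
    [0,0,0.1]
  ],
  "rot": [
    [0,0,0],
    [0,0,0],
    [0,0,0]
  ],
  "gripper": [1,1,1]
}}

```text
time_s: 11.28
tool_pos: [0.5242, 0.1973, 0.1706]
tool_rot: [0.99, 0.138, 0.002, 0.0]
ft_force: [-0.7, -0.9, 4.8]
gripper_width: 0.0253
```

```bash
python3 h.py 90,.106
```

```text
t 11.28 foot z 0.1056 r 27.0 phi 88 F [-0.7 -0.9  4.8] tilt [ 0.0006 -0.0037 -0.0028]
 to phi 90.0 z 0.106 : shift [-0.06 -0.02 -0.04]  (upright axes [-0.06 -0.02 -0.04] )
```

Emit:
{"fn": "carry_out", "kwargs": {
  "translation": [
    [0,0,-2.0],
    [0,0,-2.0],
    [0.95,1.65,0],
    [0.95,1.65,0],
    [0,0,1.6],
    [0,0,1.2],
    [0,0,0.1]
  ],
  "rot": [
    [0,-0.003,-0.002],
    [0,0,0],
    [0,0,0],
    [0,0,0],
    [0,0,0],
    [0,0,0],
    [0,0,0]
  ],
  "gripper": [1,1,1,1,1,1,1]
}}

```text
time_s: 11.87
tool_pos: [0.5541, 0.1707, 0.1838]
tool_rot: [0.99, 0.141, 0.003, 0.0]
ft_force: [-1.6, -0.5, -0.4]
gripper_width: 0.0248
```

```bash
python3 h.py 0,.109
```

```text
t 11.87 foot z 0.1188 r 31.0 phi 1 F [-1.6 -0.5 -0.4] tilt [ 0.0011 -0.0065  0.0021]
 to phi 0.0 z 0.109 : shift [-0.36 -0.06  0.98]  (upright axes [-0.35 -0.06  0.98] )
```

Emit:
{"fn": "carry_out", "kwargs": {
  "translation": [
    [-0.35,-0.05,0.4],
    [0,0,0.3],
    [0,0,0.15],
    [0,0,0.1]
  ],
  "rot": [
    [0.001,-0.006,0.002],
    [0,0,0],
    [0,0,0],
    [0,0,0]
  ],
  "gripper": [1,1,1,1]
}}

```text
time_s: 12.2
tool_pos: [0.5501, 0.1707, 0.174]
tool_rot: [0.99, 0.14, -0.0, -0.0]
ft_force: [-0.4, 0.4, -1.4]
gripper_width: 0.0252
```

```bash
python3 h.py 0,.106
```

```text
t 12.20 foot z 0.1090 r 26.5 phi 1 F [-0.4  0.4 -1.4] tilt [-0.0003  0.      0.0006]
 to phi 0.0 z 0.106 : shift [0.03 0.05 0.3 ]  (upright axes [0.03 0.05 0.3 ] )
```

Emit:
{"fn": "carry_out", "kwargs": {
  "translation": [
    [0,0,0.12],
    [0,0,0.12],
    [0,0,0.1],
    [0,0,0.08]
  ],
  "rot": [
    [0,0,0],
    [0,0,0],
    [0,0,0],
    [0,0,0]
  ],
  "gripper": [1,1,1,1]
}}

```text
time_s: 12.53
tool_pos: [0.5504, 0.1717, 0.1703]
tool_rot: [0.99, 0.141, 0.001, -0.001]
ft_force: [0.5, -0.5, -0.4]
gripper_width: 0.0253
```

```bash
python3 h.py 0,.104
```

```text
t 12.53 foot z 0.1053 r 27.0 phi 3 F [ 0.5 -0.5 -0.4] tilt [-0.0008 -0.0019  0.0022]
 to phi 0.0 z 0.104 : shift [-0.02  0.14  0.13]  (upright axes [-0.02  0.14  0.13] )
```

The +x side is the low one, so −x is high: go there and press first.

Emit:
{"fn": "carry_out", "kwargs": {
  "translation": [
    [0,0,-2.0],
    [0,0.05,-2.0],
    [-1.75,-0.5,0],
    [-1.75,-0.5,0],
    [-1.7,-0.5,0],
    [0,0,1.2],
    [0,0,0.9],
    [0,0,0.2]
  ],
  "rot": [
    [0,-0.002,0.002],
    [0,0,0],
    [0,0,0],
    [0,0,0],
    [0,0,0],
    [0,0,0],
    [0,0,0],
    [0,0,0]
  ],
  "gripper": [1,1,1,1,1,1,1,1]
}}

```text
time_s: 13.2
tool_pos: [0.4958, 0.1715, 0.1897]
tool_rot: [0.99, 0.139, 0.002, -0.001]
ft_force: [-0.1, -0.5, -0.5]
gripper_width: 0.0249
```

```bash
python3 h.py 180,.11
```

```text
t 13.20 foot z 0.1247 r 27.5 phi 177 F [-0.1 -0.5 -0.5] tilt [-0.0012 -0.0049 -0.0002]
 to phi 180.0 z 0.11 : shift [0.03 0.13 1.47]  (upright axes [0.04 0.13 1.47] )
```

Emit:
{"fn": "carry_out", "kwargs": {
  "translation": [
    [0.05,0.12,0.6],
    [0,0,0.6],
    [0,0,0.2],
    [0,0,0.12],
    [0,0,0.1]
  ],
  "rot": [
    [-0.001,-0.005,0],
    [0,0,0],
    [0,0,0],
    [0,0,0],
    [0,0,0]
  ],
  "gripper": [1,1,1,1,1]
}}

```text
time_s: 13.62
tool_pos: [0.4986, 0.17, 0.1712]
tool_rot: [0.99, 0.139, -0.0, 0.001]
ft_force: [0.2, -0.1, -1.0]
gripper_width: 0.0254
```

```bash
python3 h.py 180,.106
```

```text
t 13.62 foot z 0.1062 r 24.9 phi -179 F [ 0.2 -0.1 -1. ] tilt [ 0.0012  0.0005 -0.0014]
 to phi 180.0 z 0.106 : shift [-0.19 -0.09  0.02]  (upright axes [-0.19 -0.09  0.02] )
```

Emit:
{"fn": "carry_out", "kwargs": {
  "translation": [
    [-0.2,-0.08,0.1],
    [0,0,0.12],
    [0,0,0.12],
    [0,0,0.12]
  ],
  "rot": [
    [0,0,0],
    [0,0,0],
    [0,0,0],
    [0,0,0]
  ],
  "gripper": [1,1,1,1]
}}

```text
time_s: 13.95
tool_pos: [0.4985, 0.1699, 0.1693]
tool_rot: [0.99, 0.138, 0.002, 0.0]
ft_force: [-1.0, -0.2, 5.0]
gripper_width: 0.025
```

```bash
python3 h.py 180,.103 0,.103
```

```text
t 13.95 foot z 0.1043 r 24.8 phi -179 F [-1.  -0.2  5. ] tilt [ 0.0008 -0.0039 -0.0023]
 to phi 180.0 z 0.103 : shift [-0.17 -0.09  0.13]  (upright axes [-0.17 -0.09  0.13] )
t 13.95 foot z 0.1043 r 24.8 phi -179 F [-1.  -0.2  5. ] tilt [ 0.0008 -0.0039 -0.0023]
 to phi 0.0 z 0.103 : shift [5.02 1.39 0.15]  (upright axes [5.02 1.4  0.13] )
```

Emit:
{"fn": "carry_out", "kwargs": {
  "translation": [
    [-0.1,-0.05,0.2],
    [0,0,0.2]
  ],
  "rot": [
    [0,-0.003,-0.002],
    [0,0,0]
  ],
  "gripper": [1,1]
}}

```text
time_s: 14.12
tool_pos: [0.4984, 0.1699, 0.1674]
tool_rot: [0.99, 0.139, 0.002, -0.0]
ft_force: [-3.1, -0.4, 8.9]
gripper_width: 0.0253
```

```bash
python3 h.py 180,.103
```

```text
t 14.12 foot z 0.1024 r 24.9 phi -179 F [-3.1 -0.4  8.9] tilt [ 0.0005 -0.0041 -0.0006]
 to phi 180.0 z 0.103 : shift [-0.17 -0.1  -0.06]  (upright axes [-0.17 -0.1  -0.06] )
```

Emit:
{"fn": "carry_out", "kwargs": {
  "translation": [
    [0,0,-2.0],
    [0,0,-2.0],
    [1.67,0.47,0],
    [1.67,0.47,0],
    [1.67,0.47,0],
    [0,0,1.5],
    [0,0,1.5],
    [0,0,0.3],
    [0,0,0]
  ],
  "rot": [
    [0,-0.004,0],
    [0,0,0],
    [0,0,0],
    [0,0,0],
    [0,0,0],
    [0,0,0],
    [0,0,0],
    [0,0,0],
    [0,0,0]
  ],
  "gripper": [1,1,1,1,1,1,1,1,1]
}}

```text
time_s: 14.87
tool_pos: [0.5503, 0.1713, 0.1735]
tool_rot: [0.99, 0.14, -0.001, -0.001]
ft_force: [0.1, 0.1, -1.4]
gripper_width: 0.0254
```

```bash
python3 h.py 0,.105
```

```text
t 14.87 foot z 0.1085 r 26.6 phi 2 F [ 0.1  0.1 -1.4] tilt [-0.0016  0.0018  0.0012]
 to phi 0.0 z 0.105 : shift [0.   0.1  0.35]  (upright axes [0.   0.1  0.35] )
```

Emit:
{"fn": "carry_out", "kwargs": {
  "translation": [
    [0,0.1,0.15],
    [0,0,0.15],
    [0,0,0.18],
    [0,0,0.18],
    [0,0,0.18]
  ],
  "rot": [
    [0,0,0],
    [0,0,0],
    [0,0,0],
    [0,0,0],
    [0,0,0]
  ],
  "gripper": [1,1,1,1,1]
}}

```text
time_s: 15.28
tool_pos: [0.5505, 0.1708, 0.1669]
tool_rot: [0.99, 0.141, -0.0, -0.001]
ft_force: [-2.3, -0.5, 5.9]
gripper_width: 0.0251
```

```bash
python3 h.py 0,.101
```

```text
t 15.28 foot z 0.1019 r 26.9 phi 1 F [-2.3 -0.5  5.9] tilt [-0.0024 -0.      0.002 ]
 to phi 0.0 z 0.101 : shift [-0.    0.04  0.09]  (upright axes [-0.    0.04  0.09] )
```

Emit:
{"fn": "carry_out", "kwargs": {
  "translation": [
    [0,0,0.22],
    [0,0,0.22]
  ],
  "rot": [
    [-0.002,0,0.002],
    [0,0,0]
  ],
  "gripper": [1,1]
}}

```text
time_s: 15.45
tool_pos: [0.5505, 0.1708, 0.1651]
tool_rot: [0.99, 0.14, 0.0, -0.001]
ft_force: [-2.1, -1.5, 6.7]
gripper_width: 0.0254
```

```bash
python3 h.py 0,.100 270,.1
```

```text
t 15.45 foot z 0.1001 r 27.0 phi 1 F [-2.1 -1.5  6.7] tilt [-0.0017 -0.0011  0.    ]
 to phi 0.0 z 0.1 : shift [-0.01  0.05  0.01]  (upright axes [-0.01  0.05  0.01] )
t 15.45 foot z 0.1001 r 27.0 phi 1 F [-2.1 -1.5  6.7] tilt [-0.0017 -0.0011  0.    ]
 to phi 270.0 z 0.1 : shift [-3.35  1.89 -0.  ]  (upright axes [-3.35  1.89  0.01] )
```

Emit:
{"fn": "carry_out", "kwargs": {
  "translation": [
    [0,0,-2.0],
    [0,0,-2.0],
    [-1.7,0.95,0],
    [-1.7,0.95,0],
    [0,0,1.5],
    [0,0,1.5],
    [0,0,0.5],
    [0,0,0]
  ],
  "rot": [
    [0,0,0],
    [0,0,0],
    [0,0,0],
    [0,0,0],
    [0,0,0],
    [0,0,0],
    [0,0,0],
    [0,0,0]
  ],
  "gripper": [1,1,1,1,1,1,1,1]
}}

```text
time_s: 16.12
tool_pos: [0.524, 0.1429, 0.1737]
tool_rot: [0.99, 0.14, 0.005, -0.002]
ft_force: [-0.1, -0.2, -0.4]
gripper_width: 0.0251
```

```bash
python3 h.py 270,.101
```

```text
t 16.12 foot z 0.1087 r 27.1 phi -88 F [-0.1 -0.2 -0.4] tilt [-0.0026 -0.0102  0.0008]
 to phi 270.0 z 0.101 : shift [-0.04 -0.05  0.77]  (upright axes [-0.03 -0.05  0.77] )
```

Emit:
{"fn": "carry_out", "kwargs": {
  "translation": [
    [0,0,0.25],
    [0,0,0.25],
    [0,0,0.2],
    [0,0,0.2],
    [0,0,0.2],
    [0,0,0.2]
  ],
  "rot": [
    [-0.002,-0.01,0],
    [0,0,0],
    [0,0,0],
    [0,0,0],
    [0,0,0],
    [0,0,0]
  ],
  "gripper": [1,1,1,1,1,1]
}}

```text
time_s: 16.62
tool_pos: [0.5259, 0.1438, 0.1634]
tool_rot: [0.99, 0.141, 0.001, -0.001]
ft_force: [-2.9, -0.9, 8.1]
gripper_width: 0.0249
```

```bash
python3 h.py 270,.098 90,.1
```

```text
t 16.62 foot z 0.0984 r 26.6 phi -85 F [-2.9 -0.9  8.1] tilt [-0.0009 -0.0027  0.0024]
 to phi 270.0 z 0.098 : shift [-0.24 -0.02  0.04]  (upright axes [-0.24 -0.02  0.04] )
t 16.62 foot z 0.0984 r 26.6 phi -85 F [-2.9 -0.9  8.1] tilt [-0.0009 -0.0027  0.0024]
 to phi 90.0 z 0.1 : shift [ 1.26 -5.21 -0.15]  (upright axes [ 1.25 -5.21 -0.16] )
```

Now the opposite side (90°), travel and press in one go since tracking is reliable.

Emit:
{"fn": "carry_out", "kwargs": {
  "translation": [
    [0,0,-2.0],
    [0,0,-2.0],
    [0.42,-1.73,0],
    [0.42,-1.73,0],
    [0.42,-1.73,0],
    [0,0,1.5],
    [0,0,1.5],
    [0,0,0.3],
    [0,0,0]
  ],
  "rot": [
    [0,-0.003,0.002],
    [0,0,0],
    [0,0,0],
    [0,0,0],
    [0,0,0],
    [0,0,0],
    [0,0,0],
    [0,0,0],
    [0,0,0]
  ],
  "gripper": [1,1,1,1,1,1,1,1,1]
}}

```text
time_s: 17.37
tool_pos: [0.5262, 0.2003, 0.1736]
tool_rot: [0.99, 0.139, 0.003, -0.002]
ft_force: [-0.2, -1.0, -1.4]
gripper_width: 0.025
```

```bash
python3 h.py 90,.101
```

```text
t 17.37 foot z 0.1086 r 30.4 phi 84 F [-0.2 -1.  -1.4] tilt [-0.0021 -0.0069 -0.0005]
 to phi 90.0 z 0.101 : shift [-0.34  0.21  0.75]  (upright axes [-0.34  0.21  0.76] )
```

Emit:
{"fn": "carry_out", "kwargs": {
  "translation": [
    [-0.3,0.25,0.25],
    [0,0,0.25],
    [0,0,0.2],
    [0,0,0.2],
    [0,0,0.2],
    [0,0,0.2],
    [0,0,0.2]
  ],
  "rot": [
    [-0.002,-0.007,0],
    [0,0,0],
    [0,0,0],
    [0,0,0],
    [0,0,0],
    [0,0,0],
    [0,0,0]
  ],
  "gripper": [1,1,1,1,1,1,1]
}}

```text
time_s: 17.95
tool_pos: [0.5254, 0.1957, 0.1627]
tool_rot: [0.99, 0.138, 0.002, -0.001]
ft_force: [-2.4, -1.0, 7.2]
gripper_width: 0.025
```

```bash
python3 h.py 180,.1
```

```text
t 17.95 foot z 0.0977 r 25.6 phi 85 F [-2.4 -1.   7.2] tilt [-0.0019 -0.0033 -0.0035]
 to phi 180.0 z 0.1 : shift [-3.47  1.65 -0.24]  (upright axes [-3.47  1.64 -0.23] )
```

Emit:
{"fn": "carry_out", "kwargs": {
  "translation": [
    [0,0,-2.0],
    [0,0,-2.0],
    [-1.75,0.82,0],
    [-1.72,0.82,0],
    [0,0,1.5],
    [0,0,1.5],
    [0,0,0.3],
    [0,0,0]
  ],
  "rot": [
    [-0.002,-0.006,-0.003],
    [0,0,0],
    [0,0,0],
    [0,0,0],
    [0,0,0],
    [0,0,0],
    [0,0,0],
    [0,0,0]
  ],
  "gripper": [1,1,1,1,1,1,1,1]
}}

```text
time_s: 18.62
tool_pos: [0.4978, 0.1688, 0.1731]
tool_rot: [0.99, 0.139, 0.002, -0.001]
ft_force: [0.6, 0.1, -1.0]
gripper_width: 0.0248
```

```bash
python3 h.py 180,.1
```

```text
t 18.62 foot z 0.1082 r 25.4 phi -177 F [ 0.6  0.1 -1. ] tilt [-0.0004 -0.005  -0.002 ]
 to phi 180.0 z 0.1 : shift [-0.09 -0.18  0.81]  (upright axes [-0.08 -0.18  0.81] )
```

Emit:
{"fn": "carry_out", "kwargs": {
  "translation": [
    [-0.1,-0.15,0.3],
    [0,0,0.25],
    [0,0,0.25],
    [0,0,0.2],
    [0,0,0.2],
    [0,0,0.2],
    [0,0,0.2]
  ],
  "rot": [
    [0,-0.005,-0.002],
    [0,0,0],
    [0,0,0],
    [0,0,0],
    [0,0,0],
    [0,0,0],
    [0,0,0]
  ],
  "gripper": [1,1,1,1,1,1,1]
}}

```text
time_s: 19.2
tool_pos: [0.4983, 0.1708, 0.1604]
tool_rot: [0.99, 0.14, 0.001, -0.001]
ft_force: [-2.3, -1.2, 8.2]
gripper_width: 0.0247
```

```bash
python3 h.py 0,.1
```

```text
t 19.20 foot z 0.0954 r 25.2 phi 179 F [-2.3 -1.2  8.2] tilt [-0.0018 -0.0029  0.0015]
 to phi 0.0 z 0.1 : shift [ 5.01  1.5  -0.45]  (upright axes [ 5.01  1.49 -0.46] )
```

Emit:
{"fn": "carry_out", "kwargs": {
  "translation": [
    [0,0,-2.0],
    [0,0,-2.2],
    [1.67,0.48,0],
    [1.67,0.48,0],
    [1.67,0.48,0],
    [0,0,1.5],
    [0,0,1.5],
    [0,0,0.4],
    [0,0,0]
  ],
  "rot": [
    [-0.002,-0.006,0.001],
    [0,0,0],
    [0,0,0],
    [0,0,0],
    [0,0,0],
    [0,0,0],
    [0,0,0],
    [0,0,0],
    [0,0,0]
  ],
  "gripper": [1,1,1,1,1,1,1,1,1]
}}

```text
time_s: 19.95
tool_pos: [0.5542, 0.1718, 0.1705]
tool_rot: [0.99, 0.141, 0.001, -0.0]
ft_force: [0.4, -0.1, -0.7]
gripper_width: 0.0251
```

```bash
python3 h.py 0,.1
```

```text
t 19.95 foot z 0.1055 r 30.8 phi 3 F [ 0.4 -0.1 -0.7] tilt [-0.0003 -0.002   0.0021]
 to phi 0.0 z 0.1 : shift [-0.39  0.04  0.54]  (upright axes [-0.39  0.04  0.55] )
```

Emit:
{"fn": "carry_out", "kwargs": {
  "translation": [
    [-0.4,0.05,0.25],
    [0,0,0.2],
    [0,0,0.2],
    [0,0,0.2],
    [0,0,0.2],
    [0,0,0.2]
  ],
  "rot": [
    [0,-0.002,0.002],
    [0,0,0],
    [0,0,0],
    [0,0,0],
    [0,0,0],
    [0,0,0]
  ],
  "gripper": [1,1,1,1,1,1]
}}

```text
time_s: 20.45
tool_pos: [0.5505, 0.1706, 0.16]
tool_rot: [0.99, 0.14, 0.001, -0.001]
ft_force: [-2.8, -0.8, 7.8]
gripper_width: 0.0254
```

```bash
python3 h.py 270,.1
```

```text
t 20.45 foot z 0.0950 r 27.2 phi 1 F [-2.8 -0.8  7.8] tilt [-0.0011 -0.0031  0.0006]
 to phi 270.0 z 0.1 : shift [-3.35  1.87 -0.51]  (upright axes [-3.35  1.87 -0.5 ] )
```

Emit:
{"fn": "carry_out", "kwargs": {
  "translation": [
    [0,0,-2.0],
    [0,0,-2.2],
    [-1.7,0.93,0],
    [-1.65,0.93,0],
    [0,0,1.5],
    [0,0,1.5],
    [0,0,0.4],
    [0,0,0.25],
    [0,0,0.2],
    [0,0,0.2],
    [0,0,0.2],
    [0,0,0.2],
    [0,0,0.2]
  ],
  "rot": [
    [-0.001,-0.008,0],
    [0,0,0],
    [0,0,0],
    [0,0,0],
    [0,0,0],
    [0,0,0],
    [0,0,0],
    [0,0,0],
    [0,0,0],
    [0,0,0],
    [0,0,0],
    [0,0,0],
    [0,0,0]
  ],
  "gripper": [1,1,1,1,1,1,1,1,1,1,1,1,1]
}}

```text
time_s: 21.53
tool_pos: [0.5262, 0.144, 0.1596]
tool_rot: [0.99, 0.141, 0.002, -0.001]
ft_force: [-2.2, -0.3, 15.3]
gripper_width: 0.0253
```

```bash
python3 h.py 90,.1
```

```text
t 21.53 foot z 0.0947 r 26.4 phi -84 F [-2.2 -0.3 15.3] tilt [-0.0006 -0.005   0.0029]
 to phi 90.0 z 0.1 : shift [ 1.24 -5.2  -0.53]  (upright axes [ 1.22 -5.2  -0.54] )
```

Seated hard at 270° (15 N, foot z 94.7 mm). Now 90°.

Emit:
{"fn": "carry_out", "kwargs": {
  "translation": [
    [0,0,-2.0],
    [0,0,-2.2],
    [0.4,-1.7,0],
    [0.4,-1.7,0],
    [0.4,-1.7,0],
    [0,0,1.5],
    [0,0,1.5],
    [0,0,0.4],
    [0,0,0.25],
    [0,0,0.2],
    [0,0,0.2],
    [0,0,0.2],
    [0,0,0.2],
    [0,0,0.2]
  ],
  "rot": [
    [-0.001,-0.007,0.002],
    [0,0,0],
    [0,0,0],
    [0,0,0],
    [0,0,0],
    [0,0,0],
    [0,0,0],
    [0,0,0],
    [0,0,0],
    [0,0,0],
    [0,0,0],
    [0,0,0],
    [0,0,0],
    [0,0,0]
  ],
  "gripper": [1,1,1,1,1,1,1,1,1,1,1,1,1,1]
}}

```text
time_s: 22.7
tool_pos: [0.5281, 0.1986, 0.1599]
tool_rot: [0.99, 0.139, 0.005, -0.001]
ft_force: [-2.0, 0.2, 9.7]
gripper_width: 0.025
```

```bash
python3 h.py 90,.095
```

```text
t 22.70 foot z 0.0949 r 28.9 phi 80 F [-2.   0.2  9.7] tilt [-0.0004 -0.0093 -0.0018]
 to phi 90.0 z 0.095 : shift [-0.47 -0.   -0.02]  (upright axes [-0.47 -0.01 -0.01] )
```

Emit:
{"fn": "carry_out", "kwargs": {
  "translation": [
    [0,0,0.2],
    [0,0,0.2],
    [0,0,0.2]
  ],
  "rot": [
    [0,0,0],
    [0,0,0],
    [0,0,0]
  ],
  "gripper": [1,1,1]
}}

```text
time_s: 22.95
tool_pos: [0.5282, 0.1984, 0.1596]
tool_rot: [0.99, 0.138, 0.005, -0.003]
ft_force: [-3.4, 0.0, 10.6]
gripper_width: 0.0252
```

```bash
python3 h.py 180,.095
```

```text
t 22.95 foot z 0.0946 r 29.0 phi 80 F [-3.4  0.  10.6] tilt [-0.0041 -0.0099 -0.0027]
 to phi 180.0 z 0.095 : shift [-3.81  1.84 -0.08]  (upright axes [-3.82  1.83 -0.04] )
```

Emit:
{"fn": "carry_out", "kwargs": {
  "translation": [
    [0,0,-2.0],
    [0,0,-2.2],
    [-1.85,0.9,0],
    [-1.85,0.9,0],
    [-0.1,0,1.5],
    [0,0,1.5],
    [0,0,0.4],
    [0,0,0.25],
    [0,0,0.2],
    [0,0,0.2],
    [0,0,0.2],
    [0,0,0.2],
    [0,0,0.2]
  ],
  "rot": [
    [-0.004,-0.014,-0.003],
    [0,0,0],
    [0,0,0],
    [0,0,0],
    [0,0,0],
    [0,0,0],
    [0,0,0],
    [0,0,0],
    [0,0,0],
    [0,0,0],
    [0,0,0],
    [0,0,0],
    [0,0,0]
  ],
  "gripper": [1,1,1,1,1,1,1,1,1,1,1,1,1]
}}

```text
time_s: 24.03
tool_pos: [0.5003, 0.1696, 0.1609]
tool_rot: [0.99, 0.139, 0.005, -0.001]
ft_force: [-0.1, 0.3, -0.6]
gripper_width: 0.0249
```

```bash
python3 h.py 180,.095
```

```text
t 24.03 foot z 0.0959 r 22.7 phi -179 F [-0.1  0.3 -0.6] tilt [-0.0011 -0.0094 -0.0008]
 to phi 180.0 z 0.095 : shift [-0.34 -0.18  0.08]  (upright axes [-0.34 -0.18  0.09] )
```

Emit:
{"fn": "carry_out", "kwargs": {
  "translation": [
    [-0.4,-0.18,0],
    [0,0,0.15],
    [0,0,0.2],
    [0,0,0.2],
    [0,0,0.2]
  ],
  "rot": [
    [-0.001,-0.009,0],
    [0,0,0],
    [0,0,0],
    [0,0,0],
    [0,0,0]
  ],
  "gripper": [1,1,1,1,1]
}}

```text
time_s: 24.45
tool_pos: [0.4956, 0.1703, 0.1596]
tool_rot: [0.99, 0.139, -0.0, -0.002]
ft_force: [-3.4, -0.5, 11.9]
gripper_width: 0.0251
```

```bash
python3 h.py 0,.095
```

```text
t 24.45 foot z 0.0946 r 28.1 phi 180 F [-3.4 -0.5 11.9] tilt [-0.0033  0.0004 -0.0001]
 to phi 0.0 z 0.095 : shift [ 5.29  1.51 -0.05]  (upright axes [ 5.29  1.51 -0.04] )
```

Emit:
{"fn": "carry_out", "kwargs": {
  "translation": [
    [0,0,-2.0],
    [0,0,-2.2],
    [1.7,0.5,0],
    [1.7,0.5,0],
    [1.65,0.5,0],
    [0,0,1.5],
    [0,0,1.5],
    [0,0,0.4],
    [0,0,0.3],
    [0,0,0.2],
    [0,0,0]
  ],
  "rot": [
    [-0.003,0,0],
    [0,0,0],
    [0,0,0],
    [0,0,0],
    [0,0,0],
    [0,0,0],
    [0,0,0],
    [0,0,0],
    [0,-0.005,0],
    [0,0,0],
    [0,0,0]
  ],
  "gripper": [1,1,1,1,1,1,1,1,1,1,1]
}}

```text
time_s: 25.37
tool_pos: [0.5504, 0.1714, 0.1663]
tool_rot: [0.99, 0.141, -0.001, -0.001]
ft_force: [-0.2, -1.5, 0.1]
gripper_width: 0.0251
```

```bash
python3 h.py 0,.095
```

```text
t 25.37 foot z 0.1013 r 26.8 phi 2 F [-0.2 -1.5  0.1] tilt [-0.0019  0.0014  0.0026]
 to phi 0.0 z 0.095 : shift [-0.02  0.1   0.63]  (upright axes [-0.02  0.1   0.63] )
```

Emit:
{"fn": "carry_out", "kwargs": {
  "translation": [
    [0,0,0.25],
    [0,0,0.2],
    [0,0,0.15],
    [0,0,0.2],
    [0,0,0.2],
    [0,0,0.2]
  ],
  "rot": [
    [-0.002,0,0.002],
    [0,0,0],
    [0,0,0],
    [0,0,0],
    [0,0,0],
    [0,0,0]
  ],
  "gripper": [1,1,1,1,1,1]
}}

```text
time_s: 25.87
tool_pos: [0.5513, 0.1719, 0.1596]
tool_rot: [0.99, 0.14, 0.001, -0.001]
ft_force: [-4.3, -0.6, 11.7]
gripper_width: 0.0256
```

```bash
python3 h.py 0,.095
```

```text
t 25.87 foot z 0.0946 r 27.9 phi 3 F [-4.3 -0.6 11.7] tilt [-0.0019 -0.003   0.0014]
 to phi 0.0 z 0.095 : shift [-0.11  0.13 -0.04]  (upright axes [-0.11  0.13 -0.04] )
```

Home at all four (94.6 mm). Ramp towards the firm press.

Emit:
{"fn": "carry_out", "kwargs": {
  "translation": [
    [0,0,0.27],
    [0,0,0.3]
  ],
  "rot": [
    [0,0,0],
    [0,0,0]
  ],
  "gripper": [1,1]
}}

```text
time_s: 26.03
tool_pos: [0.5513, 0.1717, 0.1595]
tool_rot: [0.99, 0.14, 0.002, -0.002]
ft_force: [-4.9, -0.7, 15.5]
gripper_width: 0.0251
```

Emit:
{"fn": "carry_out", "kwargs": {
  "translation": [
    [0,0,0.35],
    [0,0,0.37],
    [0,0,0.37]
  ],
  "rot": [
    [0,0,0],
    [0,0,0],
    [0,0,0]
  ],
  "gripper": [1,1,1]
}}

```text
time_s: 26.28
tool_pos: [0.5513, 0.1713, 0.1594]
tool_rot: [0.99, 0.14, 0.003, -0.005]
ft_force: [-5.8, -1.7, 18.6]
gripper_width: 0.0254
```

Emit:
{"fn": "carry_out", "kwargs": {
  "translation": [
    [0,0,0.39],
    [0,0,0.39],
    [0,0,0.39],
    [0,0,0.39],
    [0,0,0.39],
    [0,0,0.39],
    [0,0,0.39],
    [0,0,0.39]
  ],
  "rot": [
    [0,0,0],
    [0,0,0],
    [0,0,0],
    [0,0,0],
    [0,0,0],
    [0,0,0],
    [0,0,0],
    [0,0,0]
  ],
  "gripper": [1,1,1,1,1,1,1,1]
}}

```text
time_s: 26.95
tool_pos: [0.551, 0.1702, 0.1593]
tool_rot: [0.99, 0.14, 0.006, -0.013]
ft_force: [-5.7, -1.8, 19.9]
gripper_width: 0.0256
```

```bash
python3 h.py 0,.095
```

```text
t 26.95 foot z 0.0944 r 28.0 phi 3 F [-5.7 -1.8 19.9] tilt [-0.0247 -0.0157  0.0007]
 to phi 0.0 z 0.095 : shift [-0.04 -0.03 -0.07]  (upright axes [-0.04 -0.02 -0.07] )
```

Held about 19–20 N for over half a second. Lift and go to the stand.

Emit:
{"fn": "carry_out", "kwargs": {
  "translation": [
    [0,0,-1.5],
    [0,0,-2.5],
    [0,0,-2.5],
    [-0.89,3.59,0],
    [-0.89,3.59,0],
    [-0.89,3.59,0],
    [-0.89,3.59,0],
    [-0.89,3.59,0],
    [-0.89,3.59,0],
    [-0.89,3.59,0],
    [-0.89,3.59,0],
    [-0.89,3.59,0],
    [-0.89,3.59,0],
    [0,0,0],
    [0,0,0]
  ],
  "rot": [
    [-0.025,-0.016,0],
    [0,0,0],
    [0,0,0],
    [0,0,0],
    [0,0,0],
    [0,0,0],
    [0,0,0],
    [0,0,0],
    [0,0,0],
    [0,0,0],
    [0,0,0],
    [0,0,0],
    [0,0,0],
    [0,0,0],
    [0,0,0]
  ],
  "gripper": [1,1,1,1,1,1,1,1,1,1,1,1,1,1,1]
}}

```text
time_s: 28.2
tool_pos: [0.5696, -0.2123, 0.229]
tool_rot: [0.989, 0.145, 0.005, 0.0]
ft_force: [0.3, 0.6, -1.8]
gripper_width: 0.0253
```

Run:
```python
from h import *
s=telemetry.get_state();print(s["time_s"],s["tool_pos"]);print(plan([.548,-.145,.215],.28))
p,T=shot("wrist");np.savez("w8.npz",im=p["image"],T=T,K=p["K"])
c=px(p,T,[.548,-.142,.045]);print("hole pred",c,"footpred ~",(282.8,225.6))
x0,y0=200,90
cv2.imwrite("pics/w8.png",cv2.resize(p["image"][y0:y0+150,x0:x0+200,::-1],(800,600),interpolation=2))
```

```text
28.2 [ 0.56957405 -0.21226398  0.22903535]
{'shift_cm': array([-0.14, -7.07,  1.39]), 'len': 7.2, 'rotvec': array([ 0.0019, -0.0092,  0.0117])}
hole pred [281.32377609 124.73285   ] footpred ~ (282.8, 225.6)
```

View pics/w8.png

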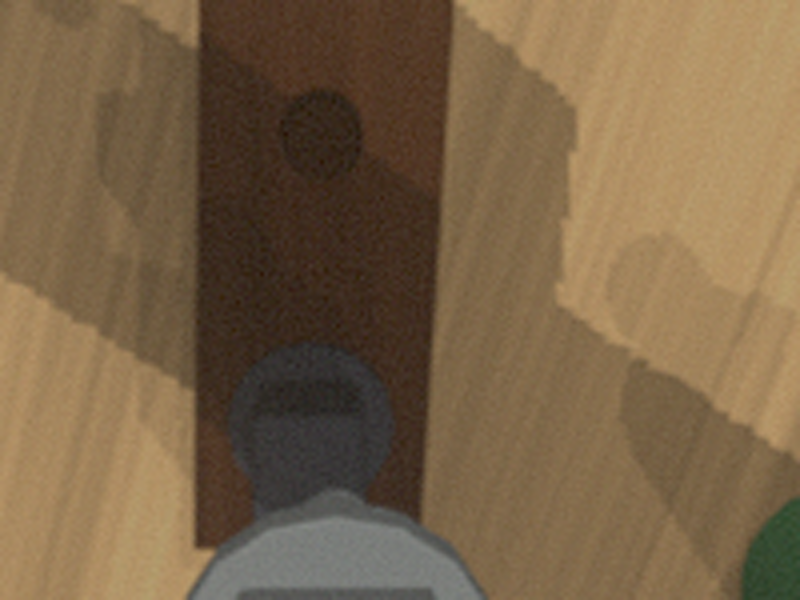

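The hole is at (280,123), about 1 mm from the prediction; the foot is unchanged in the grip. Move over it.

```bash
cat > g.py <<'E'
import h,sys,numpy as np
h.AX=np.array([.5466,-.141]);h.RR=0;h.FT=np.array([.0009,-.003,.065])
h.go(0,float(sys.argv[1]))
E
python3 g.py .06
```

```text
t 28.25 foot z 0.1643 r 73.5 phi -72 F [-0.7 -1.6 -1.3] tilt [ 0.0045 -0.008   0.0105]
 to phi 0 z 0.06 : shift [-0.22 -7.37 10.39]  (upright axes [-0.22 -7.32 10.43] )
```

Emit:
{"fn": "carry_out", "kwargs": {
  "translation": [
    [-0.07,-2.45,0],
    [-0.07,-2.45,0.5],
    [-0.07,-2.4,0.5],
    [0,0,2.5],
    [0,0,2.5],
    [0,0,2.0],
    [0,0,0]
  ],
  "rot": [
    [0.0045,-0.008,0.01],
    [0,0,0],
    [0,0,0],
    [0,0,0],
    [0,0,0],
    [0,0,0],
    [0,0,0]
  ],
  "gripper": [1,1,1,1,1,1,1]
}}

```text
time_s: 28.83
tool_pos: [0.5478, -0.1318, 0.1484]
tool_rot: [0.989, 0.146, 0.003, -0.001]
ft_force: [-0.6, 0.7, -1.9]
gripper_width: 0.0253
```

```bash
python3 g.py .05
```

```text
t 28.83 foot z 0.0834 r 12.7 phi 83 F [-0.6  0.7 -1.9] tilt [-0.0016 -0.0069  0.0127]
 to phi 0 z 0.05 : shift [-0.5   1.15  3.34]  (upright axes [-0.46  1.15  3.34] )
```

Emit:
{"fn": "carry_out", "kwargs": {
  "translation": [
    [-0.45,1.15,0.5],
    [0,0,1.2],
    [0,0,1.0],
    [0,0,0]
  ],
  "rot": [
    [-0.002,-0.007,0.013],
    [0,0,0],
    [0,0,0],
    [0,0,0]
  ],
  "gripper": [1,1,1,1]
}}

```text
time_s: 29.17
tool_pos: [0.5492, -0.1432, 0.1229]
tool_rot: [0.99, 0.141, 0.002, 0.001]
ft_force: [-0.6, 0.6, -0.2]
gripper_width: 0.025
```

```bash
python3 g.py .04
```

```text
t 29.17 foot z 0.0579 r 3.0 phi 15 F [-0.6  0.6 -0.2] tilt [ 0.0027 -0.0032  0.0038]
 to phi 0 z 0.04 : shift [-0.28  0.01  1.79]  (upright axes [-0.28  0.01  1.79] )
```

Emit:
{"fn": "carry_out", "kwargs": {
  "translation": [
    [-0.3,0,0.3],
    [0,0,0.4],
    [0,0,0.4]
  ],
  "rot": [
    [0.003,-0.003,0.004],
    [0,0,0],
    [0,0,0]
  ],
  "gripper": [1,1,1]
}}

```text
time_s: 29.42
tool_pos: [0.548, -0.146, 0.1138]
tool_rot: [0.99, 0.139, 0.002, 0.001]
ft_force: [-0.1, 0.1, -0.4]
gripper_width: 0.0251
```

```bash
python3 g.py .01
```

```text
t 29.42 foot z 0.0488 r 2.6 phi -47 F [-0.1  0.1 -0.4] tilt [ 0.0029 -0.0044 -0.0018]
 to phi 0 z 0.01 : shift [-0.11 -0.23  3.88]  (upright axes [-0.09 -0.22  3.88] )
```

Emit:
{"fn": "carry_out", "kwargs": {
  "translation": [
    [-0.12,-0.25,0.3],
    [0,-0.05,0.4],
    [0,0,0.4],
    [0,0,0.5]
  ],
  "rot": [
    [0.003,-0.004,-0.002],
    [0,0,0],
    [0,0,0],
    [0,0,0]
  ],
  "gripper": [1,1,1,1]
}}

```text
time_s: 29.75
tool_pos: [0.5467, -0.1438, 0.0977]
tool_rot: [0.99, 0.14, 0.001, 0.0]
ft_force: [-0.1, 0.5, -0.8]
gripper_width: 0.0254
```

```bash
python3 g.py .01
```

```text
t 29.75 foot z 0.0327 r 0.4 phi 48 F [-0.1  0.5 -0.8] tilt [ 0.0011 -0.0025 -0.    ]
 to phi 0 z 0.01 : shift [-0.03  0.03  2.27]  (upright axes [-0.02  0.03  2.27] )
```

Foot is in the hole (12 mm deep), no side force. Lower to the floor.

Emit:
{"fn": "carry_out", "kwargs": {
  "translation": [
    [0,0,0.7],
    [0,0,0.7],
    [0,0,0.7],
    [0,0,0.2],
    [0,0,0.2]
  ],
  "rot": [
    [0.001,-0.003,0],
    [0,0,0],
    [0,0,0],
    [0,0,0],
    [0,0,0]
  ],
  "gripper": [1,1,1,1,1]
}}

```text
time_s: 30.17
tool_pos: [0.5465, -0.1436, 0.07]
tool_rot: [0.99, 0.14, -0.001, -0.0]
ft_force: [-4.9, 2.1, 28.5]
gripper_width: 0.0251
```

```bash
python3 g.py .005
```

```text
t 30.17 foot z 0.0050 r 0.6 phi 107 F [-4.9  2.1 28.5] tilt [-0.0012  0.0019  0.0005]
 to phi 0 z 0.005 : shift [-0.01  0.06 -0.  ]  (upright axes [-0.01  0.06 -0.  ] )
```

On the floor. Ease off and release, opening only part-way.

Emit:
{"fn": "carry_out", "kwargs": {
  "translation": [
    [0,0,-0.05],
    [0,0,0],
    [0,0,0],
    [0,0,-0.5],
    [0,0,-1.5],
    [0,0,-2.5],
    [0,0,-2.5],
    [0,0,-2.5],
    [0,0,-2.5],
    [0,0,0]
  ],
  "rot": [
    [0,0,0],
    [0,0,0],
    [0,0,0],
    [0,0,0],
    [0,0,0],
    [0,0,0],
    [0,0,0],
    [0,0,0],
    [0,0,0],
    [0,0,0]
  ],
  "gripper": [1,0.5,0.45,0.4,0.35,0.35,0.35,0.35,0.35,0.35]
}}

```text
time_s: 31.0
tool_pos: [0.5464, -0.1442, 0.1959]
tool_rot: [0.99, 0.139, -0.002, -0.001]
ft_force: [0.8, -0.7, -0.5]
gripper_width: 0.0553
```

Run:
```python
from h import *
s=telemetry.get_state();print(s["time_s"],s["tool_pos"],s["ft_force"],s["gripper_width"])
p,T=shot("scene")
for q in ["cup","cup_flange","housing","drift_mid"]:
    for d in cams.place_of(p,q)[:1]: print(q,d["score"],np.round(w(T,d["location"]),4))
a=p["image"][110:290,150:390,::-1]
cv2.imwrite("pics/end.png",cv2.resize(a,(800,600),interpolation=2))
```

```text
31.0 [ 0.5464106  -0.14424609  0.19586502] [ 0.7814979  -0.67052338 -0.50542552] 0.05534932417878842
cup 0.66 [0.5266 0.1762 0.0925]
cup_flange 0.86 [0.5264 0.1729 0.0962]
housing 0.67 [0.525  0.1736 0.0025]
drift_mid 0.82 [ 0.5453 -0.1342  0.0585]
```

View pics/end.png

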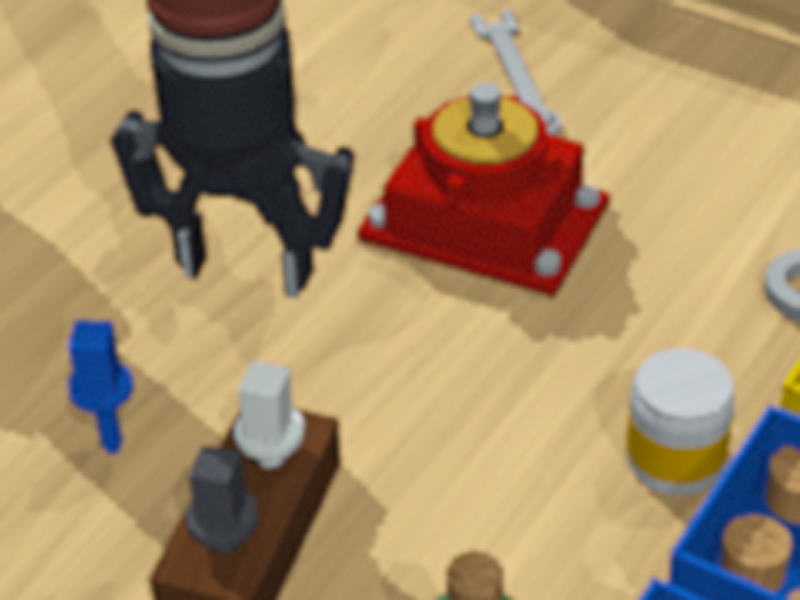

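The white drift stands in its own hole (270,415), the cup's flange is flush and level on the boss (487,130), and the gripper is clear of everything. Handing in.

```bash
python3 -c "
from workcell import r;print(r.sign_off())"
```

```text
the job is handed in; nothing more can be done
None
```

The cup is home and square on the housing, and the white nylon drift is back in its own hole. I handed the job in at about 31 s of the 72 s allowed.

- **Driving the cup:** I worked in strokes of about 2 to 5 mm at four places around the flange, mostly crossing to the opposite side. I judged the lean from the heights where the foot touched. I estimate it stayed around 0.06 rad at most, but I did not measure it during the strokes.
- **Seating:** the drift stopped at the same height, 94.6–94.7 mm, at all four places. That fits the flange being fully down. At 90° one reading, taken at 10.6 N, was less of a hard stop than at 270° (15.3 N), but the height agreed.
- **Firm press:** 18.6 N rising to 19.9 N vertical over about 0.7 s, at one place on the +x side. The sideways force was about 6 N, so the total was about 21 N. The highest press I read on the cup was that 21 N; forces are only read at the end of each move, so brief peaks between readings were not seen.
- **Drift return:** it met the floor of the hole with 28.5 N, harder than I intended.
- **Last picture:** the flange looks flush, the drift is upright, the dark punch and blue look-alike are in place, and the gripper is clear. The network put the flange top at 96.2 mm (95 mm is home) and the drift about 7 mm off in y. The flange figure is within its usual error. The drift figure is larger than that, but the picture shows the drift in its hole.

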